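Hold the handheld microscope over the plug where nothing has come up

TASK

One plug in the seedling tray has nothing showing. Take the handheld microscope out of its cradle, carry it across, well clear of the potted plants in the crate and of the seedlings (neither it nor the arm may touch them), and hold it upright and centred over that bare plug with its nose about one centimetre above the compost, touching neither plug, tray nor seedlings; do not disturb the other things on the bench. Finish while still holding it there, quite still: do not put it down or let go.

Things in the scene. Friction and masses are not known exactly. Their poses are not given: they have to be found in the camera images.
- microscope: Handheld microscope, a round upright stick 136 mm tall, 0.13 kg, nose down, loose in its cradle. Origin: centre of the nose's flat underside; z up its axis. From the nose up: clear hood, 25 mm diameter widening to 31 mm; black barrel 33 mm diameter, 28 to 52 mm; focus ring 37 mm diameter, 52 to 64 mm; plain aluminium barrel 33 mm diameter, 64 to 128 mm (hold it here); round cap. Any yaw will do.
- nose (a point): Centre of the flat underside of the microscope's nose (its lowest point), the same point as the microscope's origin.
- cradle: Grey desk cradle, fixed: round foot 92 mm diameter, 12 mm high, with an upright sleeve, 39 mm inside and 47 mm outside diameter, rim 50 mm above the bench. Origin: centre of its underside. The microscope's nose stands on the foot, 12 mm above the bench, with 3 to 4 mm play in the sleeve; lift it straight up. It and the tray stand to either side of the crate; which is which varies.
- tray: White seedling tray, fixed, 320 (x) by 220 (y) by 50 mm high, 6 by 4 square cells of 50 mm pitch, 43 mm inside, each with a compost plug whose flat top lies 5 mm below the rim, 45 mm above the bench. Every plug but one bears a seedling 20 to 28 mm tall above its plug and about 32 mm across. Origin: centre of its underside, on the bench; turned up to 0.18 rad.
- bare_plug: The one compost plug without a seedling, 43 mm square and 41 mm high, sitting in one of the tray's inner cells (which one varies). Origin: centre of its underside, 4 mm above the bench.
- plug_top (a point): Centre of the top of the bare plug, 45 mm above the bench: the point to look at. Its z axis points up.
- seedling1: One of the plugs that bear a seedling, in a cell near the bare plug: plug 43 mm square and 41 mm high, seedling standing 20 to 28 mm above it and spreading about 32 mm. Origin: centre of the plug's underside. Not to be touched.
- seedling2: One of the plugs that bear a seedling, in a cell near the bare plug: plug 43 mm square and 41 mm high, seedling standing 20 to 28 mm above it and spreading about 32 mm. Origin: centre of the plug's underside. Not to be touched.
- seedling3: One of the plugs that bear a seedling, in a cell near the bare plug: plug 43 mm square and 41 mm high, seedling standing 20 to 28 mm above it and spreading about 32 mm. Origin: centre of the plug's underside. Not to be touched.
- seedling4: One of the plugs that bear a seedling, in a cell near the bare plug: plug 43 mm square and 41 mm high, seedling standing 20 to 28 mm above it and spreading about 32 mm. Origin: centre of the plug's underside. Not to be touched.
- seedling5: One of the plugs that bear a seedling, in a cell near the bare plug: plug 43 mm square and 41 mm high, seedling standing 20 to 28 mm above it and spreading about 32 mm. Origin: centre of the plug's underside. Not to be touched.
- crate: Black lattice crate with black pots of young plants in it, loose, 300 mm (x) by 200 mm (y) by 120 mm high, 2.4 kg; the leaves reach up to 175 mm above the bench. Origin: centre of its underside. It stands between the cradle and the tray.
- bottle: White closed bottle, loose, 56 mm diameter, 130 mm tall, standing 120 to 150 mm beyond the cradle. Origin: centre of its underside.
- label_cup: Glass cup of white plant labels, loose, 66 mm diameter, 75 mm tall (labels to about 113 mm), standing 120 to 150 mm on the robot's side of the cradle. Origin: centre of its underside.
There are look-alikes about, which are no part of the job. Leave any purple or yellow look-alike of the bare_plug alone.

How it is judged:
On the way:
1. the microscope is lifted clear of its cradle (z of nose in the frame of cradle above 0.06 m and contact force between microscope and the fingers above 0.5 N), for 0.2 s.
At the end, for the whole second after the job is handed in: The microscope is held in the fingers, still (under 10 mm/s and 0.1 rad/s), upright within 0.12 rad, its nose within 8 mm of the bare plug's centre sideways and 4 to 18 mm above its top, touching nothing but the fingers; crate, bottle and label cup stand within 15 mm of where they were (horizontal distance between nose and plug_top below 0.008 m and z of nose in the frame of plug_top between 0.004 and 0.018 m and angle between microscope's own z axis and vertical below 0.12 rad and linear speed of microscope below 0.01 m/s and angular speed of microscope below 0.1 rad/s and contact force between microscope and the fingers above 0.5 N and contact force between microscope and tray below 0.05 N and contact force between microscope and bare_plug below 0.05 N and contact force between microscope and seedling1 below 0.05 N and contact force between microscope and seedling2 below 0.05 N and contact force between microscope and seedling3 below 0.05 N and contact force between microscope and seedling4 below 0.05 N and contact force between microscope and seedling5 below 0.05 N and distance of each of crate, bottle, label_cup from where it was at the start of the episode below 0.015 m and angle between each of crate, bottle, label_cup's own z axis and vertical below 0.2 rad); the arm keeps its last pose, push and grip.
It fails at once if the plug, the tray or a seedling is touched by the microscope or the robot (contact force between any of microscope, the fingers, the arm and tray above 0.5 N or contact force between any of microscope, the fingers, the arm and bare_plug above 0.5 N or contact force between any of microscope, the fingers, the arm and seedling1 above 0.5 N or contact force between any of microscope, the fingers, the arm and seedling2 above 0.5 N or contact force between any of microscope, the fingers, the arm and seedling3 above 0.5 N or contact force between any of microscope, the fingers, the arm and seedling4 above 0.5 N or contact force between any of microscope, the fingers, the arm and seedling5 above 0.5 N).
It fails at once if the crate or its plants are touched by the microscope or the robot (contact force between any of microscope, the fingers, the arm and crate above 0.5 N).
It fails at once if the crate, bottle or label cup is pushed out of place or tipped (distance of any of crate, bottle, label_cup from where it was at the start of the episode above 0.015 m or angle between any of crate, bottle, label_cup's own z axis and vertical above 0.2 rad).
It also fails if it takes over 40 s, if anything falls off the work surface, if the arm or the gripper's body presses on something with over 40 N, if the wrist force passes 120 N, or if a joint passes its speed limit or range.

ROBOT

A 6-joint arm with a two-finger parallel gripper is mounted at the origin on the work surface. World frame = base frame: x ahead of the robot, y to its left, z up, the work surface at z = 0. Lengths are in m, angles in rad, forces in N, time in s.
With the tool pointing down it reaches from about 0.35 to 0.85 m from the base axis. Payload 8.1 kg.
Tool frame: the origin (TCP) lies midway between the tips of the shut fingers; the grasp point (between the pads) lies 19 mm behind it (manip.hold_point_z is the distance from the TCP to the grasp point, in m); z points along the fingers, y is the line along which they close (so a half turn about z gives the same grasp; the last joint's range is limited). The gripper opens to 85 mm and grips with 20 to 120 N. Pads are 22 mm wide; open, the fingers measure 114 mm over their backs; the gripper's body (76 mm by 85 mm) begins 54 mm behind the grasp point. The pads swing forward as they close: fully open they stand 13 mm farther back than shut.
Start: joints at [-1.412, 0.13, 1.488, -0, 1.523, -0.085], TCP at [0.145, -0.582, 0.231] pointing down, gripper open.
Joint ranges: [-2.96, 2.96], [-0.89, 2.26], [0.02, 2.5], [-1.34, 4.48], [0, 2.73], [-2.66, 2.66]. Speed limits (rad/s): [2.39, 2.39, 2.79, 3.14, 3.14, 3.14].

INTERFACE

Orientations are given as [roll, pitch, yaw] about the fixed x, y, z axes, in that order (R = Rz(yaw) Ry(pitch) Rx(roll)).
In Python, from rig import manip gives the robot as it stands.
- The arm moves only by the tool move_arm, never from a script. Its argument "increments" is one flat list of numbers, 7 for each row, row after row: the shift along the tool's x, y, z in units of 10 cm (1.0 is 10 cm), then the turn, a rotation vector about the tool's x, y, z in units of 180 degrees (1.0 is 180 degrees), then the opening, from -1 (shut) to 1 (fully open). In form: [dx, dy, dz, wx, wy, wz, fingers, dx, dy, dz, wx, wy, wz, fingers, ...]. A call has 1 to 20 rows; each row is the pose to reach, as a shift and turn from the pose commanded when the call began, along the tool's axes at that moment, turning the shorter way round; what a row does not reach only later rows make up. A row lasts 1/12 s, in which the tool goes at most 41.7 mm and 7.16 degrees, less where a joint would pass 70% of its speed; a pose out of reach is approached as far as the arm can. A call with a number of a shift or a turn outside -1 to 1 is refused whole. A call with a gripper value outside its range is refused whole. The fingers move at their own pace and stop on an object; "squeeze" is the grip in N (left out, the last holds). Time passes only in rows, so rows that repeat a pose let the fingers close. It gives the time, the measured TCP pose, the force, the opening and the grip force at its end, in the units of the state.
- manip.get_obs(): the state, without advancing time (a new reading comes with each control period).
- manip.camera(name): name is "side" or "top" or "wrist"; returns a dict with "color" (400x640x3 uint8, red, green, blue), "fx", "fy", "cx", "cy" (pixels), "xyz" and "attitude" of the camera in the world; the wrist camera has in their place "mount" (4x4, takes a point from camera to tool coordinates, whose origin is the TCP and whose axes are the flange's). Camera axes: x right, y down, z forward; pixel columns grow to the right and rows downward; lengths in m; the calibration is good to about 2 mm. The wrist camera is an equidistant fisheye: a pixel r from the principal point sees the ray r / f radians off the axis. A picture is of the moment at which its call begins: read the wrist's pose just before it. There is no depth.
- manip.job_done(): hands the job in; it is judged then, once.
The state is a dict: "time_s": time; "joint_positions": joint angles; "qd": joint speeds; "joint_efforts": joint torques, N m; "eef_pos": TCP position; "orientation": TCP orientation; "wrist_force": force on the tool from outside, world axes, zero at the start; "ft_torque": the same for the moment, N m; "width": finger opening in m; "gripper_force": force on a finger pad.
Only numpy, scipy, OpenCV 4.12 (cv2) and the standard library are available. Lean on these libraries where they do the work, as an engineer would, in place of code of your own. Each camera call takes 0.05 s, during which the arm holds its last target. There are 200 camera calls.

## Working session

There is one attempt and no reset: what is moved stays moved. The work goes in short steps, Python scripts to look and compute and a tool call to move; the robot and the scene stay as the last step left them, time stands still between calls to the robot, and variables do not carry over. Pictures are saved under pics/ and viewed, at most 10 in all, crops included, and the job is handed in when it is done.

Besides the shell and the picture viewer there is one more tool, called by a JSON object that holds its "method" and its "body", one argument or row to a line. move_arm: Moves the arm, as the interface text tells. Its arguments: {"type":"object","properties":{"increments":{"type":"array","items":{"type":"number","minimum":-1,"maximum":1}},"squeeze":{"type":"number"}},"required":["increments"]}

```bash
mkdir -p pics; cat > h.py <<'E'
from rig import manip
import numpy as np, cv2
from scipy.spatial.transform import Rotation as R
def info(n):
    c=manip.camera(n); return c
def ray(c,u,v):
    return np.array([(u-c['cx'])/c['fx'],(v-c['cy'])/c['fy'],1.0])
def att(c):
    a=np.array(c['attitude']); return a if a.shape==(3,3) else R.from_euler('xyz',a).as_matrix()
def onz(c,u,v,z):
    d=att(c)@ray(c,u,v); p=np.array(c['xyz']); return p+d*(z-p[2])/d[2]
E
python3 - <<'E'
from h import *
for n in('top','side'):
    c=info(n); cv2.imwrite(f'pics/{n}.png',c['color'][:,:,::-1]); print(n,{k:v for k,v in c.items() if k!='color'})
print(manip.get_obs(), manip.hold_point_z)
E
```

```text
top {'fx': 482.5390745281986, 'fy': 482.5390745281986, 'cx': 316.2518528656056, 'cy': 199.87899083125902, 'xyz': array([ 0.37304424, -0.09717546,  1.29980316]), 'attitude': array([-3.07449486,  0.02365568, -1.54632534])}
side {'fx': 480.4621492489736, 'fy': 480.4621492489736, 'cx': 323.91700358100366, 'cy': 192.69875366474275, 'xyz': array([ 0.19936361, -0.88975112,  1.09933261]), 'attitude': array([-2.45301312,  0.00537239, -0.3326736 ])}
{'time_s': 0.1, 'joint_positions': array([-1.41242009e+00,  1.31125210e-01,  1.48914994e+00, -3.69117144e-05,
        1.52300845e+00, -8.54097282e-02]), 'qd': array([-0.00104707, -0.00186717, -0.00200112,  0.00177647,  0.00067484,
       -0.00023433]), 'joint_efforts': array([ 1.79053509e-04, -5.70949924e+01, -5.01943624e+01, -3.06178372e-04,
        8.15498934e-03,  4.38513712e-05]), 'eef_pos': array([ 0.14475208, -0.58177044,  0.23033692]), 'orientation': array([-3.13990473e+00, -1.07515490e-04,  2.43787669e-01]), 'wrist_force': array([-0.57437284,  0.41466967, -0.05728936]), 'ft_torque': array([-0.01647458, -0.02685836,  0.02864764]), 'gripper_force': 0.0, 'width': 0.08527715220719377} 0.0187
```

View pics/top.png

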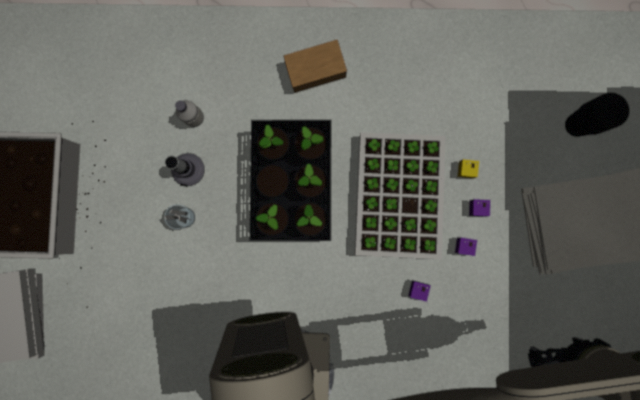

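View pics/side.png

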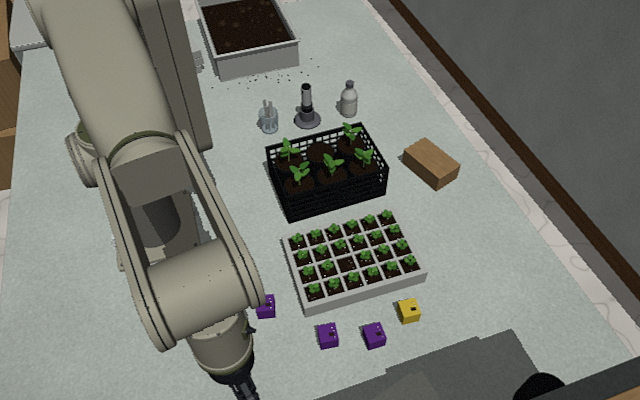

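The top view shows the cradle and microscope near (183,167), the bottle at (188,113), the cup at (180,216), the crate at (290,180) and the tray at (400,195). The candidates for the bare plug are the dark cell at (411,204), the purple cubes at (480,208), (467,246) and (420,291), and the yellow cube at (469,169). The cell at (411,204) fits, since it is inside the tray and brown. I'll enlarge to confirm it.

```bash
python3 - <<'E'
from h import *
t=cv2.imread('pics/top.png'); s=cv2.imread('pics/side.png')
a=cv2.resize(t[125:265,345:455],None,fx=4,fy=4,interpolation=cv2.INTER_CUBIC)  # 440x560
b=cv2.resize(t[90:235,150:215],None,fx=3.8,fy=3.8,interpolation=cv2.INTER_CUBIC)
im=np.zeros((560,800,3),np.uint8); im[:,:440]=a; im[:b.shape[0],450:450+b.shape[1]]=b[:560]
im=cv2.convertScaleAbs(im,alpha=1.8,beta=20)
cv2.imwrite('pics/crop.png',im)
sc=cv2.resize(s[70:140,250:370],None,fx=6,fy=6,interpolation=cv2.INTER_CUBIC)
cv2.imwrite('pics/sidecrop.png',cv2.convertScaleAbs(sc,alpha=1.5,beta=10))
E
```

```text
(no output)
```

View pics/crop.png

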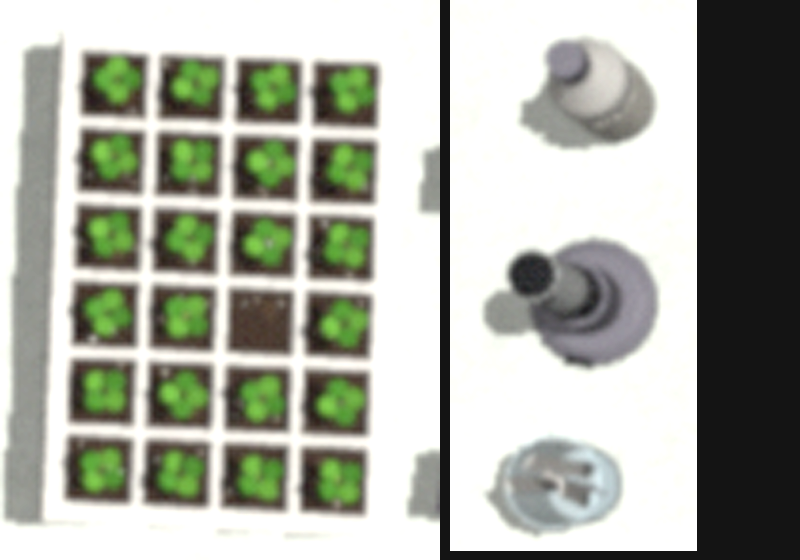

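View pics/sidecrop.png

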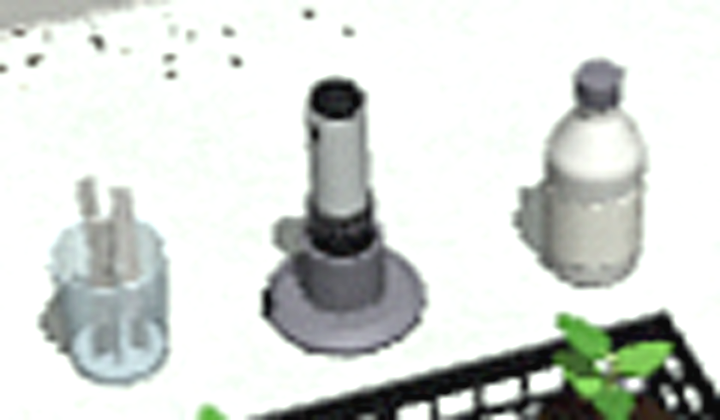

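```bash
python3 - <<'E'
from h import *
c=info('top'); s=info('side')
f=lambda n,p:print(n,np.round(p,4))
f('plug',onz(c,409.9,204.9,.045))
k=lambda x,y:((x+.5)/4-.5+345,(y+.5)/4-.5+125)
cells=np.array([onz(c,*k(x,y),.045)[:2] for x,y in((114,87),(346,94),(97,470),(336,481))])
print('corner cells',cells.round(4))
f('micro top',onz(c,171,161.7,.146)); f('foot',onz(c,188.05,169.4,.012))
g=lambda x,y:((x+.5)/6-.5+250,(y+.5)/6-.5+70)
f('side cap',onz(s,*g(336,98),.146)); f('side foot',onz(s,*g(346,297),.012))
q=lambda x,y:((x-450+.5)/3.8-.5+150,(y+.5)/3.8-.5+90)
f('bottle cap',onz(c,*q(567,60),.13)); f('cup rim',onz(c,*q(550,482),.075))
f('crate a',onz(c,251,121,.12));f('crate b',onz(c,330,241,.12))
# wrist mount
w=manip.camera('wrist'); print({k:v for k,v in w.items() if k!='color'})
E
```

```text
plug [ 0.4491 -0.3086  0.045 ]
corner cells [[ 0.6005 -0.211 ]
 [ 0.5989 -0.3621]
 [ 0.3503 -0.2041]
 [ 0.3471 -0.3578]]
micro top [0.5347 0.2869 0.146 ]
foot [0.5335 0.2841 0.012 ]
side cap [0.5384 0.2838 0.146 ]
side foot [0.5378 0.2787 0.012 ]
bottle cap [0.6779 0.275  0.13  ]
cup rim [0.4039 0.2915 0.075 ]
crate a [0.6444 0.0997 0.12  ]
crate b [ 0.3521 -0.1033  0.12  ]
{'fx': 309.70691628693146, 'fy': 309.70691628693146, 'cx': 324.89820925377813, 'cy': 201.41091780056982, 'mount': array([[ 5.92450683e-04, -9.49835711e-01, -3.12748736e-01,
         8.09670832e-02],
       [ 9.99999824e-01,  5.59497598e-04,  1.95108000e-04,
         1.09130601e-04],
       [-1.03383799e-05, -3.12748796e-01,  9.49835875e-01,
        -1.42586368e-01],
       [ 0.00000000e+00,  0.00000000e+00,  0.00000000e+00,
         1.00000000e+00]])}
```

Confirmed: the bare plug is the empty brown cell at crop (261,321), an inner cell at about (0.449,−0.309). The microscope's upright axis is at about (0.536,0.284), with the bottle and cup on either side of it along x. I'll go in with yaw 0 so the fingers close along y. First I rise and turn.

{"method": "move_arm", "body": {
  "increments": [0.8, -0.73, -0.8, 0, 0, 0.0776, 1, 0.8, -0.73, -0.8, 0, 0, 0.0776, 1, 0.8, -0.73, -0.8, 0, 0, 0.0776, 1, 0.8, -0.73, -0.8, 0, 0, 0.0776, 1, 0.8, -0.73, -0.8, 0, 0, 0.0776, 1]
}}

```text
time_s: 0.67
eef_pos: [0.2066, -0.4919, 0.3148]
orientation: [3.136, -0.002, 0.003]
wrist_force: [-0.2, -0.3, -0.7]
width: 0.0854
gripper_force: 0.0
```

{"method": "move_arm", "body": {
  "increments": [1, -1, 0, 0, 0, 0, 1, 1, -1, 0, 0, 0, 0, 1, 1, -1, 0, 0, 0, 0, 1, 1, -1, 0, 0, 0, 0, 1]
}}

```text
time_s: 1.0
eef_pos: [0.3067, -0.3897, 0.3096]
orientation: [-3.139, 0.0, 0.002]
wrist_force: [-1.3, 0.3, -0.2]
width: 0.0855
gripper_force: 0.0
```

{"method": "move_arm", "body": {
  "increments": [1, -0.85, 0, 0, 0, 0, 1, 1, -0.85, 0, 0, 0, 0, 1, 1, -0.85, 0, 0, 0, 0, 1, 1, -0.85, 0, 0, 0, 0, 1, 1, -0.85, 0, 0, 0, 0, 1, 1, -0.85, 0, 0, 0, 0, 1, 1, -0.85, 0, 0, 0, 0, 1]
}}

```text
time_s: 1.58
eef_pos: [0.4037, -0.3083, 0.3104]
orientation: [-3.141, 0.002, -0.001]
wrist_force: [0.7, 0.0, -0.3]
width: 0.0858
gripper_force: 0.0
```

```bash
cat >> h.py <<'E'
def wonz(w,o,u,v,z):
    "fisheye wrist pixel -> world point on plane z"
    a=np.array([u-w['cx'],v-w['cy']]); r=np.hypot(*a); th=r/w['fx']
    d=np.array([*(a/max(r,1e-9)*np.sin(th)),np.cos(th)])
    M=w['mount']; Rt=R.from_euler('xyz',o['orientation']).as_matrix()
    p=Rt@M[:3,3]+o['eef_pos']; d=Rt@M[:3,:3]@d
    return p+d*(z-p[2])/d[2]
E
python3 - <<'E'
from h import *
import pickle
o=manip.get_obs(); w=manip.camera('wrist'); pickle.dump((o,w),open('w1.pkl','wb'))
print(o['eef_pos'],o['orientation'],abs(o['qd']).max())
cv2.imwrite('pics/w1.png',cv2.convertScaleAbs(w['color'][:,:,::-1],alpha=1.4,beta=10))
E
```

```text
[ 0.40370141 -0.30834176  0.31036481] [-3.14118708e+00  1.57729865e-03 -1.32826048e-03] 0.01314778138586287
```

View pics/w1.png

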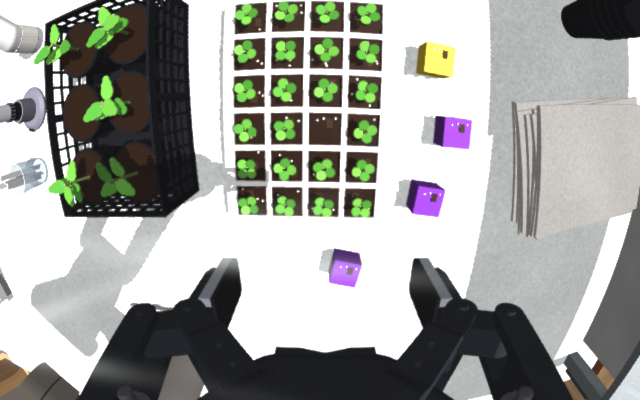

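The wrist view shows the bare cell at (325,128), spanning about u 309–341 and v 113–144, with seedlings all round it. The purple and yellow cubes are outside the tray. I'll fix its position and go on to the cradle.

```bash
python3 - <<'E'
from h import *
import pickle
o,w=pickle.load(open('w1.pkl','rb'))
print(wonz(w,o,325,128.5,.045))
# refine: dark-cell bounds via wall brightness profile
g=w['color'].sum(2).astype(int)
print(g[128,300:352:1].tolist()); print(g[105:152,318].tolist())
E
```

```text
[ 0.45045781 -0.30835695  0.045     ]
[86, 123, 321, 568, 695, 702, 703, 692, 514, 176, 86, 86, 85, 89, 89, 86, 87, 88, 87, 86, 92, 90, 86, 87, 90, 85, 88, 84, 72, 86, 95, 91, 91, 92, 90, 90, 92, 88, 88, 81, 158, 503, 666, 702, 702, 681, 442, 203, 69, 43, 40, 42]
[93, 220, 605, 697, 703, 702, 680, 534, 200, 93, 87, 91, 95, 155, 281, 385, 184, 100, 89, 85, 88, 89, 89, 87, 86, 90, 86, 87, 85, 89, 84, 88, 82, 87, 84, 86, 84, 86, 107, 264, 531, 691, 701, 700, 692, 547, 243]
```

{"method": "move_arm", "body": {
  "increments": [0.5, -1, 0, 0, 0, 0, 1, 0.5, -1, 0, 0, 0, 0, 1, 0.5, -1, 0, 0, 0, 0, 1]
}}

```text
time_s: 1.88
eef_pos: [0.4547, -0.2068, 0.3112]
orientation: [-3.141, -0.0, -0.003]
wrist_force: [0.8, 0.5, 0.5]
width: 0.0853
gripper_force: 0.0
```

{"method": "move_arm", "body": {
  "increments": [0.5, -1, 0, 0, 0, 0, 1, 0.5, -1, 0, 0, 0, 0, 1, 0.5, -1, 0, 0, 0, 0, 1]
}}

```text
time_s: 2.13
eef_pos: [0.5053, -0.106, 0.3113]
orientation: [-3.141, -0.001, -0.002]
wrist_force: [-0.0, -0.4, -0.2]
width: 0.0855
gripper_force: 0.0
```

{"method": "move_arm", "body": {
  "increments": [0, -1, 0, 0, 0, 0, 1, 0, -1, 0, 0, 0, 0, 1, 0, -1, 0, 0, 0, 0, 1]
}}

```text
time_s: 2.38
eef_pos: [0.5046, -0.0046, 0.3112]
orientation: [-3.14, 0.0, 0.0]
wrist_force: [-0.4, 0.8, -0.4]
width: 0.0855
gripper_force: 0.0
```

{"method": "move_arm", "body": {
  "increments": [0, -1, 0, 0, 0, 0, 1, 0, -1, 0, 0, 0, 0, 1, 0, -1, 0, 0, 0, 0, 1]
}}

```text
time_s: 2.63
eef_pos: [0.5046, 0.0952, 0.3113]
orientation: [-3.14, -0.0, -0.0]
wrist_force: [1.3, 1.0, -0.2]
width: 0.0854
gripper_force: 0.0
```

{"method": "move_arm", "body": {
  "increments": [0, -1, 0, 0, 0, 0, 1, 0, -1, 0, 0, 0, 0, 1, 0, -1, 0, 0, 0, 0, 1, 0, -1, 0, 0, 0, 0, 1, 0, -1, 0, 0, 0, 0, 1]
}}

```text
time_s: 3.05
eef_pos: [0.5051, 0.1921, 0.311]
orientation: [3.141, 0.0, 0.0]
wrist_force: [0.6, -1.1, -0.7]
width: 0.0853
gripper_force: 0.0
```

{"method": "move_arm", "body": {
  "increments": [0.3, -0.91, 0.3, 0, 0, 0, 1, 0.3, -0.91, 0.3, 0, 0, 0, 1, 0.3, -0.91, 0.3, 0, 0, 0, 1, 0.3, -0.91, 0.3, 0, 0, 0, 1, 0.3, -0.91, 0.3, 0, 0, 0, 1, 0.3, -0.91, 0.3, 0, 0, 0, 1]
}}

```text
time_s: 3.55
eef_pos: [0.5355, 0.2818, 0.2816]
orientation: [3.141, -0.0, -0.002]
wrist_force: [0.3, 0.2, 0.5]
width: 0.0856
gripper_force: 0.0
```

```bash
python3 - <<'E'
from h import *
import pickle
o=manip.get_obs(); w=manip.camera('wrist'); pickle.dump((o,w),open('w2.pkl','wb'))
print(o['eef_pos'],o['orientation'],abs(o['qd']).max(),o['joint_positions'].round(2))
cv2.imwrite('pics/w2.png',cv2.convertScaleAbs(w['color'][:,:,::-1],alpha=1.2,beta=10))
E
```

```text
[0.53552609 0.2817765  0.2815626 ] [ 3.14092871e+00 -1.80770611e-04 -2.06760418e-03] 0.015528883642297214 [ 0.4   0.13  1.4  -0.    1.61  1.97]
```

View pics/w2.png

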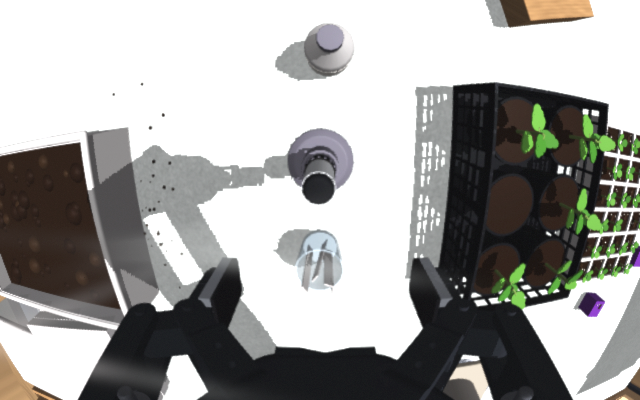

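The wrist view shows the black cap at (319,187), the cradle foot at (320,161), the bottle at (329,48) and the cup at (320,260).

```bash
python3 - <<'E'
from h import *
import pickle
o,w=pickle.load(open('w2.pkl','rb'))
print(wonz(w,o,319,187,.144),wonz(w,o,320.3,161,.012),wonz(w,o,320,245,.0),wonz(w,o,330,38,.13))
E
```

```text
[0.53853211 0.28722476 0.144     ] [0.53831633 0.28785185 0.012     ] [0.40703458 0.28928794 0.        ] [0.67909512 0.2767471  0.13      ]
```

{"method": "move_arm", "body": {
  "increments": [0.025, -0.045, 0.5, 0, 0, 0, 1, 0.025, -0.045, 0.8, 0, 0, 0, 1, 0.025, -0.045, 1, 0, 0, 0, 1, 0.025, -0.045, 1, 0, 0, 0, 1]
}}

```text
time_s: 3.93
eef_pos: [0.5345, 0.2855, 0.1756]
orientation: [3.138, 0.008, -0.002]
wrist_force: [-0.2, -0.5, -0.7]
width: 0.0854
gripper_force: 0.0
```

{"method": "move_arm", "body": {
  "increments": [0, 0, 0.3, 0, 0, 0, 1, 0, 0, 0.5, 0, 0, 0, 1, 0, 0, 0.7, 0, 0, 0, 1, 0, 0, 0.85, 0, 0, 0, 1, 0, 0, 0.91, 0, 0, 0, 1, 0, 0, 0.91, 0, 0, 0, 1, 0, 0, 0.91, 0, 0, 0, 1]
}}

```text
time_s: 4.52
eef_pos: [0.5385, 0.2883, 0.0924]
orientation: [-3.141, -0.002, -0.001]
wrist_force: [-0.1, 0.4, 0.5]
width: 0.0855
gripper_force: 0.0
```

```bash
python3 - <<'E'
from h import *
import pickle
o=manip.get_obs(); w=manip.camera('wrist'); pickle.dump((o,w),open('w3.pkl','wb'))
print(o['eef_pos'],o['orientation'],o['wrist_force'])
cv2.imwrite('pics/w3.png',cv2.convertScaleAbs(w['color'][:,:,::-1],alpha=1.2,beta=10))
E
```

```text
[0.53854468 0.28827951 0.09240966] [-3.14074475e+00 -2.16309838e-03 -6.88135544e-04] [-0.14455089  0.35478659  0.54310525]
```

View pics/w3.png

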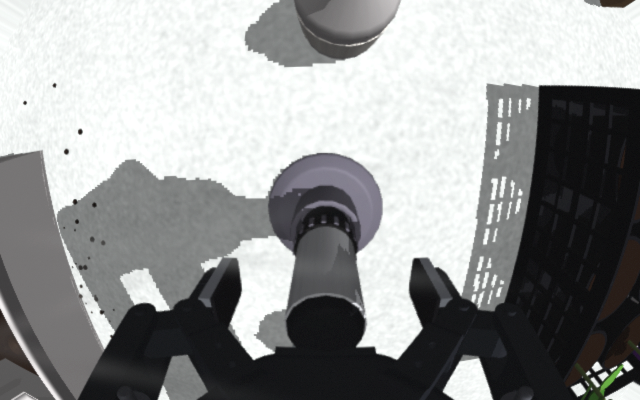

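The microscope's cap at (326,325) is midway between the pads (about 228 and 424), so I close and let it settle.

{"method": "move_arm", "body": {
  "increments": [0, 0, 0, 0, 0, 0, -1, 0, 0, 0, 0, 0, 0, -1, 0, 0, 0, 0, 0, 0, -1, 0, 0, 0, 0, 0, 0, -1, 0, 0, 0, 0, 0, 0, -1, 0, 0, 0, 0, 0, 0, -1, 0, 0, 0, 0, 0, 0, -1, 0, 0, 0, 0, 0, 0, -1, 0, 0, 0, 0, 0, 0, -1, 0, 0, 0, 0, 0, 0, -1, 0, 0, 0, 0, 0, 0, -1, 0, 0, 0, 0, 0, 0, -1],
  "squeeze": 45
}}

```text
time_s: 5.57
eef_pos: [0.5377, 0.2885, 0.0909]
orientation: [-3.141, -0.001, 0.0]
wrist_force: [-0.6, -1.5, 5.9]
width: 0.032
gripper_force: 44.8
```

{"method": "move_arm", "body": {
  "increments": [0, 0, -0.1, 0, 0, 0, -1, 0, 0, -0.25, 0, 0, 0, -1, 0, 0, -0.4, 0, 0, 0, -1, 0, 0, -0.55, 0, 0, 0, -1, 0, 0, -0.7, 0, 0, 0, -1, 0, 0, -0.85, 0, 0, 0, -1, 0, 0, -1, 0, 0, 0, -1, 0, 0, -1, 0, 0, 0, -1]
}}

```text
time_s: 6.23
eef_pos: [0.5388, 0.2891, 0.1942]
orientation: [-3.14, -0.004, 0.0]
wrist_force: [0.3, 0.9, -0.3]
width: 0.0319
gripper_force: 44.8
```

{"method": "move_arm", "body": {
  "increments": [0, 0, -0.2, 0, 0, 0, -1, 0, 0, -0.45, 0, 0, 0, -1, 0, 0, -0.7, 0, 0, 0, -1, 0, 0, -0.9, 0, 0, 0, -1, 0, 0, -1, 0, 0, 0, -1]
}}

```text
time_s: 6.65
eef_pos: [0.538, 0.2887, 0.2927]
orientation: [-3.14, -0.003, 0.0]
wrist_force: [0.3, -0.2, -0.8]
width: 0.0323
gripper_force: 44.8
```

{"method": "move_arm", "body": {
  "increments": [0, 0, -0.2, 0, 0, 0, -1, 0, 0, -0.35, 0, 0, 0, -1, 0, 0, -0.45, 0, 0, 0, -1, 0, 0, -0.5, 0, 0, 0, -1, 0, 0, -0.5, 0, 0, 0, -1, 0, 0, -0.5, 0, 0, 0, -1]
}}

```text
time_s: 7.15
eef_pos: [0.5372, 0.2883, 0.3391]
orientation: [3.141, 0.001, 0.0]
wrist_force: [0.1, -0.5, -2.7]
width: 0.0318
gripper_force: 44.8
```

```bash
python3 - <<'E'
from h import *
import pickle
o=manip.get_obs(); w=manip.camera('wrist'); s=manip.camera('side')
print(o)
a=cv2.convertScaleAbs(w['color'][:,:,::-1],alpha=1.2,beta=10)[150:,150:500]
b=cv2.resize(s['color'][0:150,200:400,::-1],None,fx=2,fy=2)
im=np.zeros((300,760,3),np.uint8); im[:250,:350]=a; im[:,355:755]=b
cv2.imwrite('pics/w4.png',im)
E
```

```text
{'time_s': 7.15, 'joint_positions': array([4.08482440e-01, 1.40161359e-01, 1.28329217e+00, 1.13507584e-05,
       1.71947166e+00, 1.97926932e+00]), 'qd': array([-0.00029479,  0.00622617,  0.01487228,  0.00189706, -0.00280235,
       -0.00031729]), 'joint_efforts': array([ 1.94249733e-02, -6.01748514e+01, -5.27079535e+01,  1.93532622e-03,
        7.89292180e-02, -5.65776793e-05]), 'eef_pos': array([0.53720198, 0.28831076, 0.33909298]), 'orientation': array([3.14107366e+00, 1.22736322e-03, 1.08009337e-05]), 'wrist_force': array([ 0.11567828, -0.53438219, -2.68679982]), 'ft_torque': array([ 0.04039062, -0.0694831 ,  0.04355835]), 'gripper_force': 44.81977164745331, 'width': 0.03178177422089669}
```

View pics/w4.png

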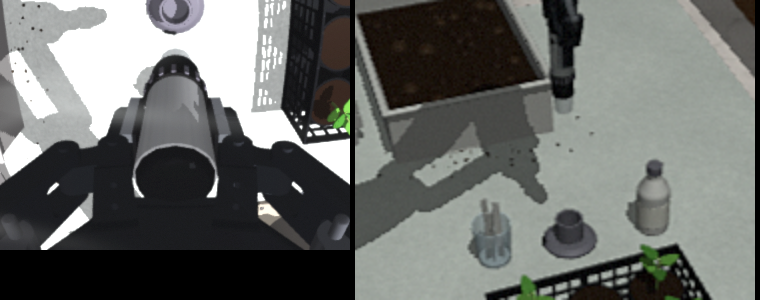

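The microscope is held upright, its nose clear of the cradle, and the bottle and cup are undisturbed. I carry it across with the nose at about 0.26 m.

{"method": "move_arm", "body": {
  "increments": [-0.03, 0.2, 0, 0, 0, 0, -1, -0.07, 0.45, 0, 0, 0, 0, -1, -0.1, 0.75, 0, 0, 0, 0, -1, -0.15, 1, 0, 0, 0, 0, -1]
}}

```text
time_s: 7.58
eef_pos: [0.5218, 0.187, 0.3388]
orientation: [3.141, 0.002, 0.0]
wrist_force: [0.4, -1.2, -1.7]
width: 0.0323
gripper_force: 45.0
```

{"method": "move_arm", "body": {
  "increments": [-0.04, 0.25, 0, 0, 0, 0, -1, -0.07, 0.5, 0, 0, 0, 0, -1, -0.1, 0.75, 0, 0, 0, 0, -1, -0.15, 1, 0, 0, 0, 0, -1]
}}

```text
time_s: 7.92
eef_pos: [0.5068, 0.0872, 0.339]
orientation: [3.141, 0.002, 0.0]
wrist_force: [0.2, -0.7, -2.0]
width: 0.032
gripper_force: 45.0
```

{"method": "move_arm", "body": {
  "increments": [-0.04, 0.25, 0, 0, 0, 0, -1, -0.07, 0.5, 0, 0, 0, 0, -1, -0.1, 0.75, 0, 0, 0, 0, -1, -0.15, 1, 0, 0, 0, 0, -1]
}}

```text
time_s: 8.25
eef_pos: [0.4918, -0.0127, 0.3391]
orientation: [-3.141, 0.001, 0.0]
wrist_force: [0.1, -0.4, -0.5]
width: 0.032
gripper_force: 45.0
```

{"method": "move_arm", "body": {
  "increments": [-0.04, 0.25, 0, 0, 0, 0, -1, -0.07, 0.5, 0, 0, 0, 0, -1, -0.1, 0.75, 0, 0, 0, 0, -1, -0.15, 1, 0, 0, 0, 0, -1]
}}

```text
time_s: 8.58
eef_pos: [0.4768, -0.1127, 0.3391]
orientation: [-3.141, 0.001, 0.0]
wrist_force: [0.4, -0.5, -1.5]
width: 0.0322
gripper_force: 45.0
```

{"method": "move_arm", "body": {
  "increments": [-0.04, 0.25, 0, 0, 0, 0, -1, -0.07, 0.5, 0, 0, 0, 0, -1, -0.1, 0.75, 0, 0, 0, 0, -1, -0.15, 1, 0, 0, 0, 0, -1]
}}

```text
time_s: 8.92
eef_pos: [0.4618, -0.2126, 0.3391]
orientation: [-3.141, 0.001, 0.0]
wrist_force: [0.2, -0.7, -2.0]
width: 0.0321
gripper_force: 45.0
```

{"method": "move_arm", "body": {
  "increments": [-0.04, 0.25, 0, 0, 0, 0, -1, -0.07, 0.5, 0, 0, 0, 0, -1, -0.1, 0.75, 0, 0, 0, 0, -1, -0.12, 0.9, 0, 0, 0, 0, -1, -0.12, 0.95, 0, 0, 0, 0, -1, -0.12, 0.96, 0, 0, 0, 0, -1, -0.12, 0.96, 0, 0, 0, 0, -1, -0.12, 0.96, 0, 0, 0, 0, -1]
}}

```text
time_s: 9.58
eef_pos: [0.4507, -0.3065, 0.3402]
orientation: [-3.141, 0.0, 0.001]
wrist_force: [-0.0, -0.4, -2.8]
width: 0.0324
gripper_force: 45.0
```

{"method": "move_arm", "body": {
  "increments": [0, 0, 0.2, 0, 0, 0, -1, 0, 0, 0.4, 0, 0, 0, -1, 0, 0, 0.6, 0, 0, 0, -1, 0, 0, 0.8, 0, 0, 0, -1, 0, 0, 0.95, 0, 0, 0, -1, 0, 0, 1, 0, 0, 0, -1]
}}

```text
time_s: 10.08
eef_pos: [0.4497, -0.3055, 0.2374]
orientation: [-3.139, 0.003, 0.002]
wrist_force: [-0.5, -0.3, -1.9]
width: 0.0319
gripper_force: 45.0
```

{"method": "move_arm", "body": {
  "increments": [0, 0, 0.2, 0, 0, 0, -1, 0, 0, 0.35, 0, 0, 0, -1, 0, 0, 0.45, 0, 0, 0, -1, 0, 0, 0.45, 0, 0, 0, -1, 0, 0, 0.45, 0, 0, 0, -1, 0, 0, 0.45, 0, 0, 0, -1]
}}

```text
time_s: 10.58
eef_pos: [0.451, -0.3078, 0.1968]
orientation: [3.14, -0.001, 0.0]
wrist_force: [0.0, -0.4, -1.0]
width: 0.032
gripper_force: 45.0
```

```bash
python3 - <<'E'
from h import *
import pickle
o=manip.get_obs(); w=manip.camera('wrist'); s=manip.camera('side'); pickle.dump((o,w,s),open('w5.pkl','wb'))
print(o['eef_pos'],o['orientation'])
a=cv2.resize(cv2.convertScaleAbs(w['color'][100:350,250:400,::-1],alpha=1.3,beta=10),None,fx=2.4,fy=2.4,interpolation=cv2.INTER_CUBIC)
P=np.array([.45,-.308,.1]); q=att(s).T@(P-s['xyz']); u=s['fx']*q[0]/q[2]+s['cx']; v=s['fy']*q[1]/q[2]+s['cy']; print('side px',u,v)
u0=int(max(0,min(640-105,u-52))); v0=int(max(0,min(400-150,v-75))); print(u0,v0)
b=cv2.resize(s['color'][v0:v0+150,u0:u0+105,::-1],None,fx=4,fy=4,interpolation=cv2.INTER_CUBIC)
im=np.zeros((600,790,3),np.uint8); im[:a.shape[0],:a.shape[1]]=a[:600]; im[:,368:788]=cv2.convertScaleAbs(b,alpha=1.4)
cv2.imwrite('pics/w5.png',im)
E
```

```text
[ 0.45101988 -0.30784976  0.19679778] [ 3.14039070e+00 -1.49258411e-03  3.21435480e-04]
side px 345.33369875590796 252.9495894223768
293 177
```

View pics/w5.png

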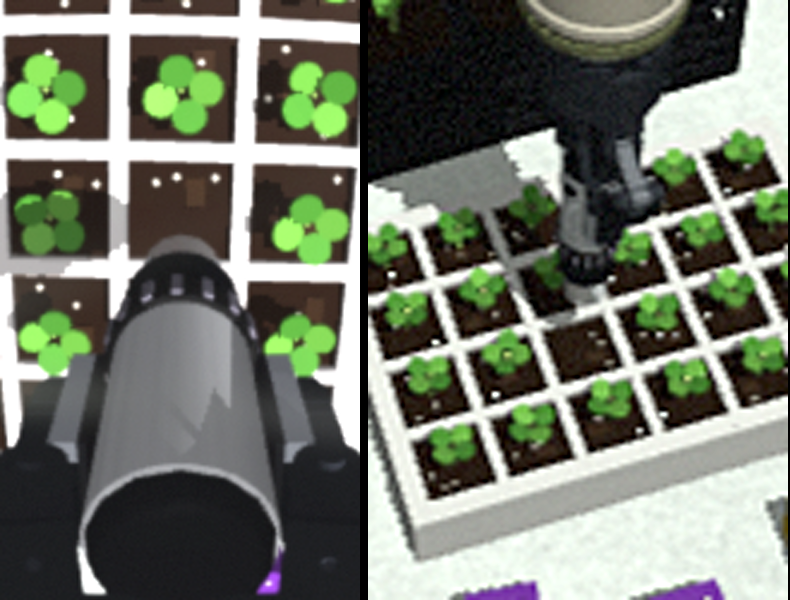

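In the wrist crop the microscope's axis and the bare cell both lie at column 181, so y is good. The nose's far rim is at crop (181,236). In the side crop the nose's lower rim is at about (580,308). I'll check x.

```bash
python3 - <<'E'
from h import *
import pickle
o,w,s=pickle.load(open('w5.pkl','rb'))
W=lambda x,y:(250+(x+.5)/2.4-.5,100+(y+.5)/2.4-.5)
S=lambda x,y:(293+(x-368+.5)/4-.5,177+(y+.5)/4-.5)
for z in(.11,.118,.126): print(z,'far rim',wonz(w,o,*W(181,236),z).round(4),'side nose c',onz(s,*S(583,298),z).round(4))
for n,p in(('far L',(131,163)),('far R',(235,168)),('near L',(127,260)),('near R',(232,262))): print(n,wonz(w,o,*W(*p),.05).round(4))
print('side plug',onz(s,*S(581,350),.045).round(4))
E
```

```text
0.11 far rim [ 0.4593 -0.3081  0.11  ] side nose c [ 0.4517 -0.3098  0.11  ]
0.118 far rim [ 0.4619 -0.3081  0.118 ] side nose c [ 0.4497 -0.3145  0.118 ]
0.126 far rim [ 0.4644 -0.3081  0.126 ] side nose c [ 0.4476 -0.3192  0.126 ]
far L [ 0.4709 -0.2883  0.05  ]
far R [ 0.4689 -0.3297  0.05  ]
near L [ 0.43   -0.2859  0.05  ]
near R [ 0.4291 -0.3294  0.05  ]
side plug [ 0.4534 -0.3075  0.045 ]
```

Nose is at about (0.4495,−0.308) and the plug centre at about (0.450,−0.308), so it is aligned. I descend most of the way and check the height.

{"method": "move_arm", "body": {
  "increments": [0, 0, 0.1, 0, 0, 0, -1, 0, 0, 0.2, 0, 0, 0, -1, 0, 0, 0.3, 0, 0, 0, -1, 0, 0, 0.4, 0, 0, 0, -1, 0, 0, 0.47, 0, 0, 0, -1, 0, 0, 0.52, 0, 0, 0, -1, 0, 0, 0.54, 0, 0, 0, -1, 0, 0, 0.54, 0, 0, 0, -1, 0, 0, 0.54, 0, 0, 0, -1, 0, 0, 0.54, 0, 0, 0, -1]
}}

```text
time_s: 11.52
eef_pos: [0.4508, -0.3079, 0.142]
orientation: [3.141, -0.001, 0.0]
wrist_force: [-1.0, 0.7, -0.8]
width: 0.0321
gripper_force: 45.0
```

```bash
python3 - <<'E'
from h import *
import pickle
o=manip.get_obs(); w=manip.camera('wrist'); s=manip.camera('side'); t=manip.camera('top'); pickle.dump((o,w,s,t),open('w6.pkl','wb'))
print(o['eef_pos'],o['orientation'])
a=cv2.resize(cv2.convertScaleAbs(w['color'][120:270,265:385,::-1],alpha=1.3,beta=10),None,fx=3,fy=3,interpolation=cv2.INTER_CUBIC)
b=cv2.resize(s['color'][225:295,318:372,::-1],None,fx=8,fy=8,interpolation=cv2.INTER_CUBIC)
im=np.zeros((560,800,3),np.uint8); im[:450,:360]=a; im[:,366:798]=cv2.convertScaleAbs(b,alpha=1.5)
cv2.imwrite('pics/w6.png',im)
E
```

```text
[ 0.45075366 -0.30788632  0.14196523] [ 3.14092272e+00 -8.66079013e-04  2.34526120e-05]
```

View pics/w6.png

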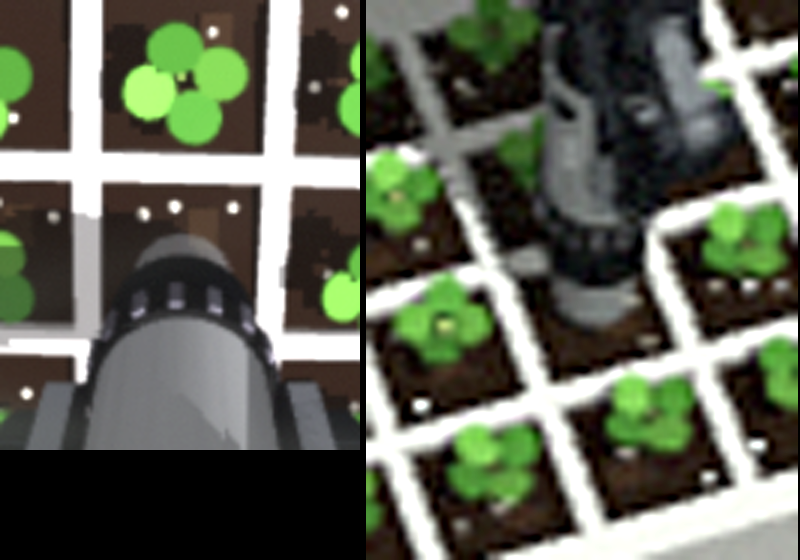

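The wrist crop shows the nose centred over the bare cell in y, with its far rim at (180,235). In the side crop the nose's lowest rim is at (597,328), over the bare cell. I'll convert this to a height.

```bash
python3 - <<'E'
from h import *
import pickle
o,w,s,t=pickle.load(open('w6.pkl','rb'))
def proj(P):
    q=(np.array(P)-s['xyz'])@att(s); return q[:,0]/q[:,2]*s['fx']+s['cx'],q[:,1]/q[:,2]*s['fy']+s['cy']
a=np.linspace(0,6.283,60); c0=onz(s,346.1,264.,.045); print('side plug',c0.round(4))
for xy in((.4497,-.308),(c0[0],c0[1])):
  for z in(.055,.06,.065,.07):
    u,v=proj(np.c_[xy[0]+.0125*np.cos(a),xy[1]+.0125*np.sin(a),np.full(60,z)])
    i=v.argmax(); print(z,'lowest rim crop px',366+(u[i]+.5-318)*8,(v[i]+.5-225)*8,'mid u',366+(u.mean()+.5-318)*8)
W=lambda x,y:(265+(x+.5)/3-.5,120+(y+.5)/3-.5)
for z in(.055,.06,.065): print('wrist far rim-12.5mm',z,wonz(w,o,*W(180,235),z).round(4)-[.0125,0,0])
for p in((103,183),(262,188)): print('far corner',wonz(w,o,*W(*p),.05).round(4))
E
```

```text
side plug [ 0.454  -0.3074  0.045 ]
0.055 lowest rim crop px 584.1727659028311 339.6438548297747 mid u 584.2381094094462
0.06 lowest rim crop px 584.6250917812067 331.3488072169316 mid u 584.6876642827101
0.065 lowest rim crop px 585.0803480158165 323.0000208160827 mid u 585.1401123698474
0.07 lowest rim crop px 585.5385631753106 314.59697171665175 mid u 585.5954816915473
0.055 lowest rim crop px 596.4001189203041 333.99386198559023 mid u 596.3848922829761
0.06 lowest rim crop px 596.8914041973844 325.6893563320523 mid u 596.872894807349
0.065 lowest rim crop px 597.3858688519895 317.33110765004767 mid u 597.364034676496
0.07 lowest rim crop px 597.8835438475644 308.91859254489646 mid u 597.8583422433971
wrist far rim-12.5mm 0.055 [ 0.4465 -0.3078  0.055 ]
wrist far rim-12.5mm 0.06 [ 0.4481 -0.3078  0.06  ]
wrist far rim-12.5mm 0.065 [ 0.4497 -0.3078  0.065 ]
far corner [ 0.4717 -0.2877  0.05  ]
far corner [ 0.4703 -0.3292  0.05  ]
```

The nose is centred to within about 1 mm and is about 15–18 mm above the plug. I lower it another 6 mm and settle.

{"method": "move_arm", "body": {
  "increments": [0, 0, 0.03, 0, 0, 0, -1, 0, 0, 0.06, 0, 0, 0, -1, 0, 0, 0.06, 0, 0, 0, -1, 0, 0, 0.06, 0, 0, 0, -1, 0, 0, 0.06, 0, 0, 0, -1, 0, 0, 0.06, 0, 0, 0, -1, 0, 0, 0.06, 0, 0, 0, -1, 0, 0, 0.06, 0, 0, 0, -1]
}}

```text
time_s: 12.33
eef_pos: [0.4504, -0.3077, 0.1354]
orientation: [3.141, -0.0, 0.0]
wrist_force: [-0.0, -0.4, -1.3]
width: 0.032
gripper_force: 45.0
```

```bash
python3 - <<'E'
from rig import manip
o=manip.get_obs(); print(o['eef_pos'],abs(o['qd']).max(),o['wrist_force'],o['gripper_force'])
if .1345<o['eef_pos'][2]<.138: print(manip.job_done())
E
```

```text
[ 0.45041882 -0.30766032  0.13537791] 0.001354972972533892 [-0.0392292  -0.35159808 -1.28998003] 45.02833306789398
the job is handed in; nothing more can be done
None
```

I handed in the job with the microscope held still and upright over the bare plug. By my camera measurements its nose is centred to about 1–2 mm and roughly 1 cm above the compost; the judge's verdict was not shown.

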